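# Freshen the tilt-out waste bin

## Task

Freshen the waste bin: tilt its front flap right out, press the green nozzle cap of the bin freshener fully down and let it spring back up, then shut the flap completely and let go. Do not press the blue-capped cleaner, do not bump the wire rack above the canisters, and leave the bowl, jug and pastry rings where they are.

Things in the scene. Friction and masses are not known exactly. Their poses are not given: they have to be found in the camera images.
- bin: White plastic tilt-out waste bin, fixed on the counter. Housing 220 deep (x) x 260 wide (y) x 180 high; origin at the centre of its underside. Its own -x axis is the front, where the flap is; x, y level, z up. Its flat top (deck, 180 high) carries the two canisters and the wire rack.
- flap_hinge (a point): Middle of the flap's hinge line, which runs along the bin's y axis at the lower front edge (12 above the counter). It does not move.
- flap_handle (a point): Centre of the black upright tab on the flap's front, by which it is pulled: 16 thick along the bin's y, 30 along x, 40 high, free to be pinched from above across its 16 mm thickness. With the flap shut it lies 50 in front of the hinge line and 143 above it, and its rear face is 23 clear of the flap, joined to it by a short stalk. It moves and turns with the flap.
- flap (a joint): Angle of the flap and its bucket, rad: 0 shut, growing as its top tilts out towards the front (-x of the bin), stop at 0.6. A stiff hinge (about 3 N at the handle): it stays where it is left. It may start a little ajar.
- freshener_top (a point): Centre of the top face of the GREEN nozzle cap (34 diameter, flat, 19 high) on the bin freshener: a canister 52 in diameter with a green band, fixed upright on the bin's deck. Cap top 103 above the deck when up. The two canisters stand side by side, 110 apart along the bin's y; either may be the left one.
- freshener_cap (a joint): How far the green cap is pressed down, m: 0 up, 0.008 fully down. Sprung: about 2 N to start, 7 N fully down; springs back up.
- cleaner_top (a point): Centre of the top face of the BLUE nozzle cap on the surface cleaner, otherwise the same canister. Not to be pressed.
- cleaner_cap (a joint): How far the blue cap is pressed down, m: 0 up, 0.008 fully down.
- rack: Steel wire rack fixed over the bin's deck on two posts at the rear corners, with a grey silicone lid on its rear half. Origin on the deck at the bin's centre. Its front bar (10 thick, 244 long along the bin's y) runs straight above the centres of both caps, its underside 107 above their tops; the rack reaches from there back over the deck, so a hand can come in only leaning from the front.
- bowl: Wooden salad bowl, 220 across, 75 high, loose; origin at the centre of its underside.
- jug: White ceramic jug, 108 across, 150 high, handle reaching 91 from its axis on its own +y side, loose; origin at the centre of its underside.
- ring_a: Stainless pastry ring, 80 across, 45 high, loose; origin at the centre of its underside.
- ring_b: The other pastry ring, the same size.

How it is judged:
By the outcome, as a careful person would: the job done as asked, in the order asked, and still so for the second after the job is handed in, with the robot touching nothing.
It also fails if it takes over 64 s, if anything falls off the work surface, if the arm or the gripper's body presses on something with over 40 N, if the wrist force passes 120 N, or if a joint passes its speed limit or range.

## Robot

A 7-joint arm with a two-finger parallel gripper is mounted at the origin on the work surface. World frame = base frame: x ahead of the robot, y to its left, z up, the work surface at z = 0. Lengths are in m, angles in degrees, forces in N, time in s.
With the tool pointing down it reaches from about 0.35 to 0.9 m from the base axis. Payload 7.2 kg.
Tool frame: the origin (TCP) lies midway between the tips of the shut fingers; the grasp point (between the pads) lies 19 mm behind it; z points along the fingers, y is the direction in which the jaws open and shut (so a half turn about z gives the same grasp; the last joint's range is limited). The gripper opens to 85 mm and grips with 20 to 120 N. Pads are 22 mm wide; open, the fingers measure 114 mm over their backs; the gripper's body (76 mm by 85 mm) begins 54 mm behind the grasp point. The pads swing forward as they close: fully open they stand 13 mm farther back than shut.
Start: joints at [62.212, 23.554, -0.728, 91.456, 0.321, 64.991, -4.71], TCP at [0.253, -0.572, 0.231] pointing down, gripper open.
Joint ranges: [-169.25, 169.25], [-16.82, 113.86], [-84.01, 82.57], [7.8, 145.47], [-59.2, 239.2], [7.22, 106.19], [-163.78, 163.78]. Speed limits (degrees/s): [136.94, 136.94, 172.46, 172.46, 180, 180, 180].

## Interface

Orientations are given as a 3x3 rotation matrix whose columns are the frame's x, y, z axes.
In Python, from station import r, jaws, ik, viewer, ticket, spotter, sensors gives the robot as it stands. Calls block until the motion is done:
- r.move_to(position, orientation): joint-space move of the TCP to a pose.
- r.move_linear(position, rotation=None, velocity=0.15, stop_force=None): straight line of the TCP; rotation=None keeps the orientation; velocity is the mean speed in m/s. With stop_force (N) it stops when the force on the tool has changed by that much, and returns True; else False.
- r.goto_joints(angles): joint-space move.
- jaws.gripper_to(opening): finger opening in m; the grip force is fixed at half the most; returns when the fingers have stopped.
- r.wait(seconds).
- ik(position, orientation): joint angles nearest the present ones, or None.
- viewer.read_camera(name): name is "side" or "top"; returns a dict with "frame" (384x512x3 uint8, red, green, blue), "fx", "fy", "cx", "cy" (pixels), "R" (3x3) and "t" (3): a world point X has camera coordinates R X + t. Camera axes: x right, y down, z forward; pixel columns grow to the right and rows downward; lengths in m; the calibration is good to about 2 mm. A picture is of the moment at which its call begins. There is no depth.
A pose or a line that the arm cannot do raises r.PlanningError and nothing moves.
- ticket.hand_in(): hands the job in, once; it reports no verdict.
Trained networks look in the newest picture that a camera, given by its name, has taken for a name from the list of things; names that differ only in an ending like _2 or _b are one class to them, and where a whole thing is asked for, a point or a joint stands for the part that bears it (a point fixed in the world has none). Each returns a list of dicts, best first, with "score" (0 to 1); they miss things now and then, are a little off and sometimes report something else, mostly with a low value. They report only what shows in the picture. A call takes as long as a camera call.
- spotter.find_in(camera, name): "box" ([left, top, right, bottom] in pixels, round what is visible of it).
Readings, each from a call of its own:
- sensors.get_time_s(): time.
- sensors.get_joint_pos(): joint angles.
- sensors.get_qvel(): joint speeds.
- sensors.get_tau(): joint torques, N m.
- sensors.get_tool_pos(): TCP position.
- sensors.get_eef_rot(): TCP orientation.
- sensors.get_force(): force on the tool from outside, world axes, zero at the start.
- sensors.get_wrist_torque(): the same for the moment, N m.
- sensors.get_gripper_width(): finger opening in m.
Only numpy, scipy, OpenCV 4.12 (cv2) and the standard library are available. Lean on these libraries where they do the work, as an engineer would, in place of code of your own. Each camera call takes 0.05 s, during which the arm holds its last target. There are 200 camera calls.

## Working session

There is one attempt and no reset: what is moved stays moved. The work goes in short steps, each a Python script; the robot and the scene stay as the last script left them, time stands still between calls to the robot, and variables do not carry over. Pictures are saved under pics/ and viewed, about 8 in all and at most 12, crops included, and the job is handed in when it is done.

```bash
ls; mkdir -p pics; cat > h.py <<'E'
import numpy as np, cv2
from station import r, jaws, ik, viewer, ticket, spotter, sensors
def snap(n,fn=None):
    c=viewer.read_camera(n)
    if fn: cv2.imwrite('pics/'+fn,c['frame'][:,:,::-1])
    return c
def proj(c,X):
    p=np.asarray(c['R'])@np.asarray(X)+np.asarray(c['t']); return np.array([c['fx']*p[0]/p[2]+c['cx'],c['fy']*p[1]/p[2]+c['cy']])
def P(c):
    return np.array([[c['fx'],0,c['cx']],[0,c['fy'],c['cy']],[0,0,1]])@np.c_[np.asarray(c['R']),np.asarray(c['t'])]
def tri(c1,p1,c2,p2):
    X=cv2.triangulatePoints(P(c1),P(c2),np.array(p1,float).reshape(2,1),np.array(p2,float).reshape(2,1)).ravel(); return X[:3]/X[3]
E
python3 - <<'E'
from h import *
print(sensors.get_time_s())
C={}
for n in ['side','top']:
    c=C[n]=snap(n,n+'0.png'); R=np.array(c['R']); print(n,c['fx'],c['cx'],c['cy'],'pos',-R.T@np.array(c['t']),'fwd',R[2])
    for k in ['bin','flap_handle','flap','freshener_top','freshener_cap','cleaner_top','cleaner_cap','rack','bowl','jug','ring_a']:
        print(k,[(np.round(d['box']).astype(int).tolist(),round(d['score'],2)) for d in spotter.find_in(n,k)[:3]])
im=np.hstack([C[n]['frame'] for n in C])[:,:,::-1]
print(sensors.get_time_s(),sensors.get_gripper_width())
E
```

```text
pics
0.0
side 411.86033629698437 256.8085735747897 187.74879546561667 pos [0.02015701 0.25096028 0.94627731] fwd [ 0.59558965 -0.22235513 -0.77190101]
bin [([218, 62, 354, 249], 0.92), ([353, 245, 387, 280], 0.51)]
flap_handle [([241, 190, 347, 247], 0.95), ([220, 60, 354, 248], 0.68)]
flap [([243, 191, 344, 247], 0.92), ([302, 139, 321, 157], 0.58)]
freshener_top [([260, 149, 274, 164], 0.76)]
freshener_cap [([256, 149, 273, 164], 0.59)]
cleaner_top [([307, 141, 323, 156], 0.51)]
cleaner_cap [([306, 141, 320, 156], 0.49)]
rack [([221, 60, 356, 144], 0.83)]
bowl [([341, 156, 418, 222], 0.82)]
jug [([150, 188, 196, 249], 0.67)]
ring_a [([353, 243, 389, 280], 0.86), ([212, 282, 247, 321], 0.78), ([219, 60, 354, 146], 0.15)]
top 361.421921531201 254.6432627703299 190.71650924267234 pos [0.47060702 0.04605957 1.04059313] fwd [ 0.12521665 -0.02339428 -0.99185357]
bin [([230, 70, 372, 231], 0.91), ([233, 196, 331, 233], 0.39)]
flap_handle [([232, 196, 335, 232], 0.66), ([231, 70, 373, 231], 0.32)]
flap [([232, 196, 335, 233], 0.8), ([189, 245, 209, 272], 0.64)]
freshener_top [([259, 160, 273, 177], 0.62)]
freshener_cap [([260, 160, 276, 176], 0.5)]
cleaner_top [([307, 163, 329, 184], 0.77), ([231, 71, 372, 230], 0.43)]
cleaner_cap [([306, 166, 324, 182], 0.45)]
rack [([231, 71, 371, 165], 0.76)]
bowl [([347, 149, 422, 229], 0.93)]
jug [([152, 133, 196, 186], 0.88)]
ring_a [([189, 242, 222, 269], 0.63), ([324, 245, 356, 274], 0.62)]
1.2 0.08564381824613154
```

```bash
python3 - <<'E'
import cv2,numpy as np
a=cv2.imread('pics/side0.png')[40:300,140:430];b=cv2.imread('pics/top0.png')[50:290,140:430]
cv2.imwrite('pics/a.png',cv2.resize(a,None,fx=2.3,fy=2.3,interpolation=cv2.INTER_CUBIC))
cv2.imwrite('pics/b.png',cv2.resize(b,None,fx=2.4,fy=2.4,interpolation=cv2.INTER_CUBIC))
E
```

```text
(no output)
```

View pics/a.png

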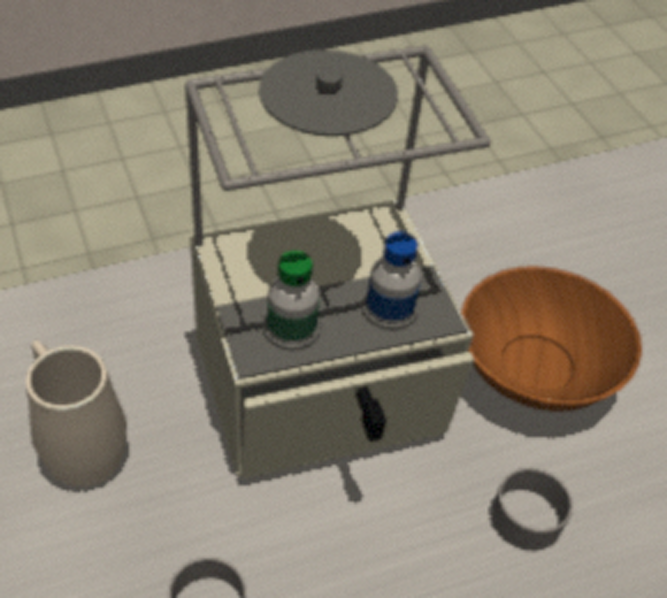

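View pics/b.png

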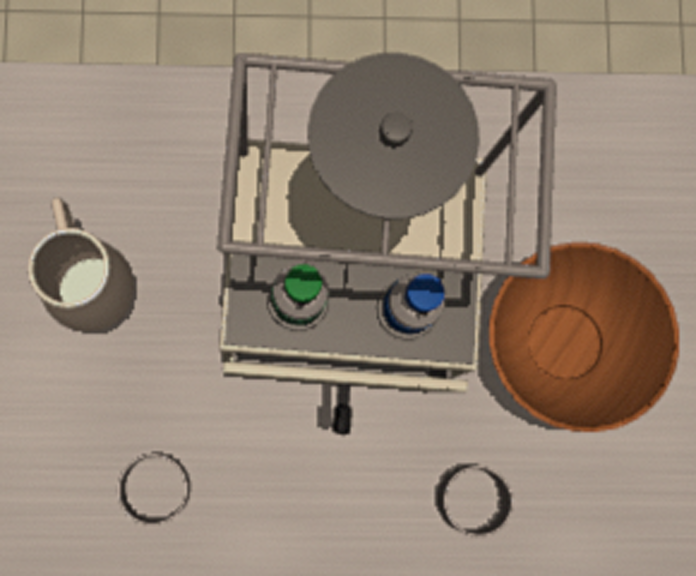

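```bash
python3 - <<'E'
import cv2,numpy as np
s=cv2.imread('pics/side0.png');t=cv2.imread('pics/top0.png')
f=lambda im,x,y,w,h,k:cv2.resize(im[y:y+h,x:x+w],(w*k,h*k),interpolation=cv2.INTER_CUBIC)
# row1 caps side(245,135,95x40), row2: caps top; row3 handles
A=np.vstack([f(s,250,138,80,32,8),f(t,250,154,80,32,8)])
B=np.vstack([f(s,290,205,20,32,8),f(t,268,205,20,32,8)])
cv2.imwrite('pics/c.png',np.hstack([A,B]))
E
```

```text
(no output)
```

View pics/c.png

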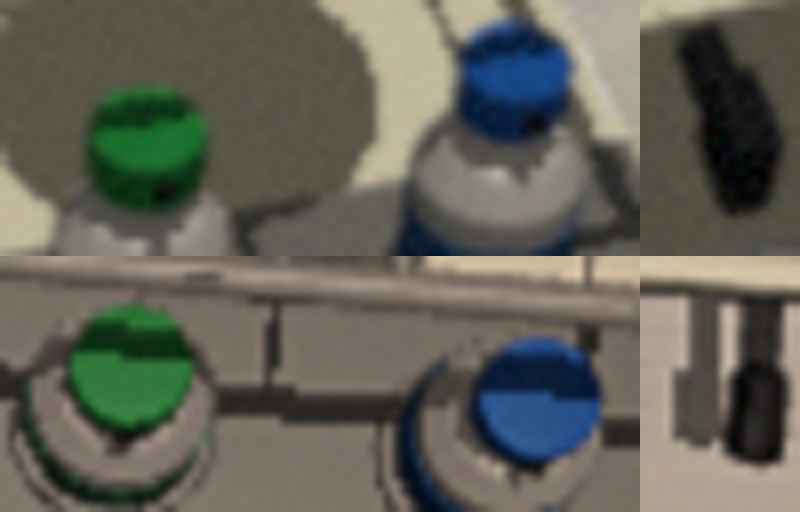

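```bash
cat > fit.py <<'E'
from h import *
from scipy.optimize import least_squares
s=snap('side');t=snap('top')
A=lambda u,v:np.array([140+u/2.3,40+v/2.3]); B=lambda u,v:np.array([140+u/2.4,50+v/2.4])
g=tri(s,(268.6,154.2),t,(266.4,167.7));b=tri(s,(314.4,145.8),t,(317.5,172));h=tri(s,(302.8,222.5),t,(282.6,224.5))
print('green',g,'blue',b,np.linalg.norm(g-b),'handle',h)
print('bar L',tri(s,A(227,184),t,B(222,247)),'R',tri(s,A(485,143),t,B(546,270)))
obs=lambda p:[((p[3],.055,.283),(268.6,154.2),(266.4,167.7)),((p[3],-.055,.283),(314.4,145.8),(317.5,172)),
 ((p[3],.122,.395),A(227,184),B(222,247)),((p[3],-.122,.395),A(485,143),B(546,270)),
 ((-.110,.130,.18),A(240,378),B(224,348)),((-.110,-.130,.18),A(470,333),B(476,367)),
 ((p[5]-.05*np.cos(p[4])-.143*np.sin(p[4]),p[6],.012+.143*np.cos(p[4])-.05*np.sin(p[4])),(302.8,222.5),(282.6,224.5))]
def W(p,q): c,n=np.cos(p[2]),np.sin(p[2]); return np.array([p[0]+c*q[0]-n*q[1],p[1]+n*q[0]+c*q[1],q[2]])
def res(p): return np.concatenate([np.r_[proj(s,W(p,q))-u,proj(t,W(p,q))-v] for q,u,v in obs(p)])
# p[5] hinge x in bin (prior -.11), p[6] handle y (prior 0)
f=least_squares(lambda p:np.r_[res(p),(p[5]+.11)*300,p[6]*100],[.6,0,0,-.04,.05,-.11,0])
p=f.x;print(p,np.degrees(p[2]));print(res(p).reshape(-1,4).round(1))
for q,_,_ in obs(p): print(W(p,q).round(4))
print('hinge',W(p,(p[5],p[6],.012)))
E
python3 fit.py
```

```text
green [0.61585492 0.00311095 0.28277644] blue [ 0.60802022 -0.1059001   0.28292365] 0.10929232584263629 handle [ 0.49963919 -0.04485857  0.15234544]
bar L [0.61991328 0.07065391 0.39815435] R [ 0.60770964 -0.17622657  0.39116734]
[ 6.71307458e-01 -5.59628413e-02 -6.41302980e-02 -5.85072636e-02
  7.95847501e-02 -1.10216207e-01 -2.08849987e-04] -3.6743954149864764
[[-0.  -0.3  0.4 -0.2]
 [ 0.2 -0.5  0.6 -0.6]
 [ 0.   0.8  1.2  0.2]
 [ 0.3 -0.5 -0.9  0.8]
 [-2.2  1.8 -1.7 -0.6]
 [ 1.2 -0.3  1.2 -0.5]
 [-0.3  0.2  0.3 -0.1]]
[0.6164 0.0027 0.283 ]
[ 0.6094 -0.1071  0.283 ]
[0.6207 0.0695 0.395 ]
[ 0.6051 -0.174   0.395 ]
[0.5699 0.0808 0.18  ]
[ 0.5532 -0.1786  0.18  ]
[ 0.5002 -0.0452  0.1506]
hinge [ 0.56130443 -0.04910791  0.012     ]
```

```bash
cat >> h.py <<'E'
YAW=-0.06413; O=np.array([0.5613,-0.0491,0.012]); GREEN=np.array([.6162,.0029,.283])
Rb=np.array([[np.cos(YAW),-np.sin(YAW),0],[np.sin(YAW),np.cos(YAW),0],[0,0,1]])
def Rt(a,sg): # lean a: fingers point forward-down
    z=np.array([np.sin(a),0,-np.cos(a)]);y=np.array([0,sg,0.]);return Rb@np.c_[np.cross(y,z),y,z]
def hand(th): # handle centre
    return O+Rb@np.array([-.05*np.cos(th)-.143*np.sin(th),0,.143*np.cos(th)-.05*np.sin(th)])
LEAN=.1
def gp(th,sg,back=0.): # TCP pose gripping handle at th, backed off along tool
    R=Rt(th+LEAN,sg); return hand(th)+R[:,2]*(.019-back),R
def press(sg,a=np.radians(48),up=0.,fwd=0.):
    R=Rt(a,sg); return GREEN+Rb@np.array([.011*np.cos(a)+fwd,0,.011*np.sin(a)+up]),R
E
python3 - <<'E'
from h import *
print(sensors.get_eef_rot())
for sg in (1,-1):
    for n,p in [('pre',gp(.08,sg,.1)),('g',gp(.08,sg)),('open',gp(.6,sg)),('openback',gp(.6,sg,.1)),('pfront',press(sg,up=.03,fwd=-.1)),('pup',press(sg,up=.02)),('pdn',press(sg,up=-.01)),('shut',gp(0,sg))]:
        q=ik(*p); print(sg,n,p[0].round(3),None if q is None else np.round(q))
E
```

```text
[[ 9.14381994e-01  4.04852526e-01  2.44151098e-05]
 [ 4.04852526e-01 -9.14381994e-01 -1.82569110e-05]
 [ 1.49333802e-05  2.65783095e-05 -1.00000000e+00]]
1 pre [ 0.486 -0.044  0.23 ] [ 39.   8. -43. 116.   9.  48.  78.]
1 g [ 0.504 -0.045  0.132] [ 35.  19. -42. 120.  23.  37.  65.]
1 open [ 0.452 -0.042  0.087] None
1 openback [ 0.387 -0.038  0.164] None
1 pfront [0.524 0.009 0.321] [  3. -12. -16. 135.  46.  14.  32.]
1 pup [0.624 0.002 0.311] [ 32.   3. -43. 125.  64.  13.  18.]
1 pdn [0.624 0.002 0.281] [ 40.   7. -53. 127.  87.  16.  -3.]
1 shut [ 0.513 -0.046  0.136] [ 33.  21. -41. 115.  21.  45.  66.]
-1 pre [ 0.486 -0.044  0.23 ] [ 26.   6. -28. 116.   5.  48. -99.]
-1 g [ 0.504 -0.045  0.132] [  18.   15.  -21.  121.   12.   35. -105.]
-1 open [ 0.452 -0.042  0.087] None
-1 openback [ 0.387 -0.038  0.164] None
-1 pfront [0.524 0.009 0.321] [  35.  -13.  -42.  134.    8.    9. -110.]
-1 pup [0.624 0.002 0.311] [ -10.   -0.   -1.  127.   61.   12. -160.]
-1 pdn [0.624 0.002 0.281] None
-1 shut [ 0.513 -0.046  0.136] [  16.   18.  -19.  116.   10.   42. -103.]
```

```bash
python3 - <<'E'
from h import *
f=lambda q:None if q is None else np.round(q).astype(int).tolist()
for sg in (1,-1):
  for a in (30,35,40,45): print(sg,'press',a,[f(ik(*press(sg,np.radians(a),u,w))) for u,w in ((.02,-.08),(.02,0),(-.01,0))])
  for l in (0,.1,.2,.3,.4):
    R=Rt(l,sg); print(sg,'open',l,f(ik(hand(.6)+Rb@[-np.sin(.6)*.008,0,np.cos(.6)*.008]+R[:,2]*.019,R)))
E
```

```text
1 press 30 [[24, -2, -33, 119, 9, 34, 71], [23, 7, -33, 110, 18, 35, 65], [25, 9, -36, 113, 23, 32, 60]]
1 press 35 [[24, -5, -33, 123, 11, 27, 69], [23, 5, -33, 115, 22, 28, 61], [26, 8, -38, 117, 30, 25, 54]]
1 press 40 [[27, -6, -36, 127, 14, 20, 65], [28, 4, -39, 118, 31, 22, 52], [33, 7, -45, 121, 44, 20, 39]]
1 press 45 [[2, -8, -14, 132, 39, 15, 40], [38, 4, -49, 122, 49, 16, 34], [28, 6, -40, 125, 65, 15, 17]]
1 open 0 [35, 22, -43, 123, 23, 43, 64]
1 open 0.1 [37, 20, -45, 127, 26, 36, 61]
1 open 0.2 [40, 18, -47, 131, 32, 29, 54]
1 open 0.3 [45, 18, -53, 135, 46, 23, 41]
1 open 0.4 [35, 13, -41, 140, 59, 13, 27]
-1 press 30 [[50, -2, -57, 118, 8, 34, -106], [36, 9, -48, 110, 23, 37, -119], [33, 11, -46, 112, 27, 33, -123]]
-1 press 35 [[61, -6, -65, 122, 0, 26, -99], [46, 9, -59, 113, 32, 31, -127], [43, 11, -57, 116, 39, 28, -134]]
-1 press 40 [[66, -11, -67, 126, -15, 19, -85], [58, 11, -72, 117, 47, 27, -141], [46, 10, -60, 120, 52, 23, -147]]
-1 press 45 [[66, -13, -66, 130, -32, 12, -69], [54, 7, -67, 122, 56, 19, -151], [-46, 1, 37, 129, 54, 10, -153]]
-1 open 0 [16, 18, -20, 124, 9, 39, -104]
-1 open 0.1 [17, 16, -21, 128, 12, 32, -106]
-1 open 0.2 [19, 14, -23, 132, 16, 25, -111]
-1 open 0.3 [23, 12, -28, 136, 27, 17, -122]
-1 open 0.4 [5, 10, -8, 142, 33, 7, -129]
```

```bash
cat >> h.py <<'E'
SG=1
def gp2(th,lean,back=0.,off=.008):
    R=Rt(lean,SG); return hand(th)+Rb@np.array([-np.sin(th),0,np.cos(th)])*off+R[:,2]*(.019-back),R
lean=lambda th:.1+.15*th/.6
def follow(ths,v=.08,sf=None):
    for th in ths:
        s=r.move_linear(*gp2(th,lean(th)),velocity=v,stop_force=sf)
        if s: print('stopped at',th); break
    print('F',np.round(sensors.get_force(),1),'tcp',np.round(sensors.get_tool_pos(),4),'cmd',gp2(th,lean(th))[0].round(4),'w',sensors.get_gripper_width(),'t',sensors.get_time_s())
E
python3 - <<'E'
from h import *
r.move_to(*gp2(.08,.1,.11))
print(sensors.get_time_s(), r.move_linear(*gp2(.08,.1),velocity=.12,stop_force=12))
c=snap('top','g1.png');d=snap('side','g1s.png')
f=lambda im,x,y:cv2.resize(im[y:y+120,x:x+120,::-1],None,fx=3.3,fy=3.3)
cv2.imwrite('pics/g1c.png',np.hstack([f(c['frame'],222,150),f(d['frame'],245,150)]))
print(sensors.get_tool_pos(),sensors.get_force(),sensors.get_time_s())
E
```

```text
3.375 False
[ 0.50188888 -0.04532699  0.14039789] [0.58346299 0.09138165 0.48509291] 4.5417
```

View pics/g1c.png

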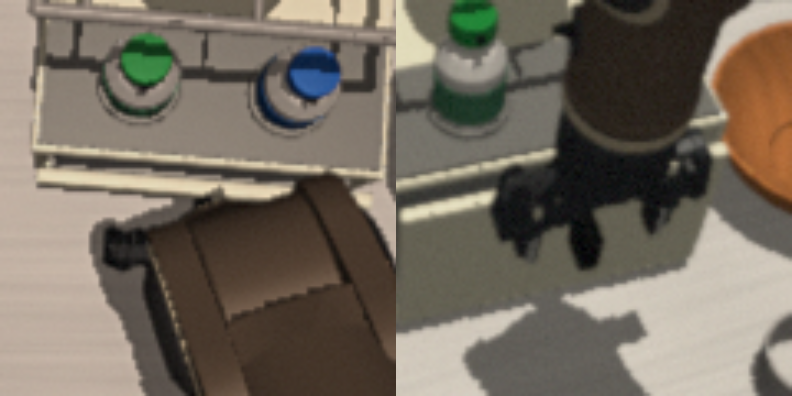

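The side crop (right) shows the open jaws straddling the black tab, which sits at about (585,235) between the fingers. The flap is slightly ajar. Next I grip and pull.

```bash
python3 - <<'E'
from h import *
jaws.gripper_to(0.0); print('w',sensors.get_gripper_width(),np.round(sensors.get_force(),1))
follow(np.linspace(.08,.56,7)[1:])
follow([.6,.625],v=.05,sf=20)
E
```

```text
w 0.014966459864751855 [-1.5  5.1  4. ]
F [-2.2  7.8  4. ] tcp [ 0.4444 -0.0396  0.0955] cmd [ 0.4435 -0.0415  0.0949] w 0.015386778380376076 t 7.025
F [-2.2  7.6  3.1] tcp [ 0.4384 -0.0392  0.0874] cmd [ 0.4375 -0.0411  0.0868] w 0.015210640641244434 t 7.55
```

```bash
python3 - <<'E'
from h import *
follow([.64,.66,.68,.70],v=.03,sf=15)
c=snap('top');d=snap('side','o1s.png')
f=lambda im,x,y:cv2.resize(im[y:y+130,x:x+130,::-1],None,fx=3,fy=3)
cv2.imwrite('pics/o1c.png',np.hstack([f(c['frame'],222,150),f(d['frame'],235,150)]))
E
```

```text
F [-23.7   5.4  85. ] tcp [ 0.4391 -0.0392  0.0838] cmd [ 0.4312 -0.0407  0.077 ] w 0.014746204036889383 t 8.55
```

View pics/o1c.png

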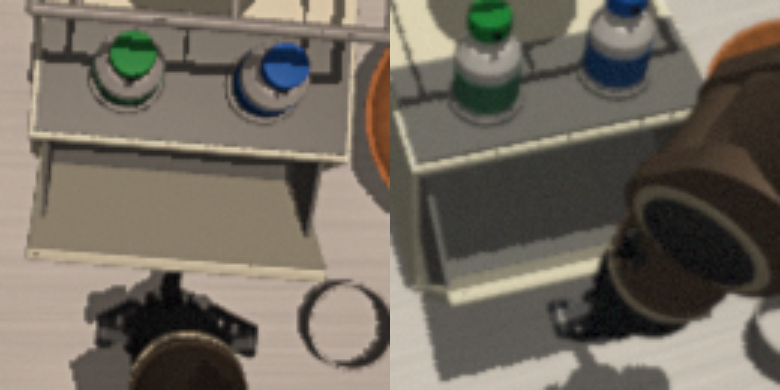

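The flap is fully out against its stop, with the ring clear of the gripper. The force rose to 85 N on that last step, so I'll relax before releasing, then press.

```bash
python3 - <<'E'
from h import *
follow([.62],v=.03)
jaws.gripper_to(.05)
p,R=gp2(.62,lean(.62)); 
r.move_linear(p-R[:,2]*.09,velocity=.15)
print(sensors.get_time_s(),np.round(sensors.get_force(),1))
jaws.gripper_to(0.)
a=np.radians(40)
r.move_to(*press(SG,a,.03,-.14))
c=snap('top');d=snap('side')
for n,cc in (('top',c),('side',d)):
  for k in ('flap','freshener_top','cleaner_top'):
    print(n,k,[(np.round(e['box'],1).tolist(),round(e['score'],2)) for e in spotter.find_in(n,k)[:2]])
r.move_linear(*press(SG,a,.007,-.09),velocity=.1)
print(sensors.get_time_s(),np.round(sensors.get_force(),1),sensors.get_tool_pos(),press(SG,a,.007,-.09)[0])
f=lambda im,x,y:cv2.resize(im[y:y+130,x:x+130,::-1],None,fx=3,fy=3)
c=snap('top');d=snap('side')
cv2.imwrite('pics/p1.png',np.hstack([f(c['frame'],222,120),f(d['frame'],215,105)]))
E
```

```text
F [ 14.8   4.5 -12.6] tcp [ 0.442  -0.0393  0.0888] cmd [ 0.4379 -0.0412  0.0875] w 0.014720534633892324 t 9.2167
10.3917 [ 0.  -0.3  0.3]
top flap [([233.2, 196.4, 331.2, 242.5], 0.97)]
top freshener_top []
top cleaner_top [([307.8, 162.0, 327.1, 182.9], 0.66)]
side flap [([242.9, 199.2, 339.6, 259.3], 0.57)]
side freshener_top [([263.6, 149.7, 274.3, 164.1], 0.76), ([149.7, 186.6, 193.5, 249.2], 0.45)]
side cleaner_top [([304.9, 142.7, 320.9, 159.2], 0.61), ([244.1, 199.5, 340.2, 262.1], 0.2)]
12.7167 [-0.6  0.   0.4] [0.5345541  0.00793149 0.29678991] [0.53479417 0.00812772 0.29707066]
```

View pics/p1.png

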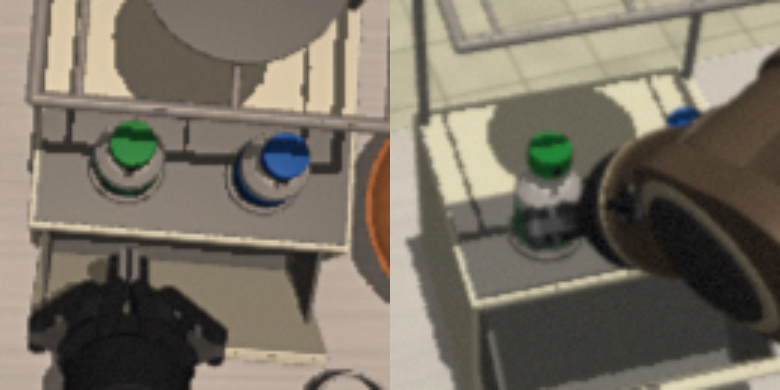

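The flap is still fully out. The shut fingers are in line with the green cap (top view, cap at 133,143 and tips at 128,255) and clear of the blue one. Moving in to press.

```bash
python3 - <<'E'
from h import *
a=np.radians(40)
print('w',sensors.get_gripper_width())
s=r.move_linear(*press(SG,a,.007,-.008),velocity=.06,stop_force=4)
print('in',s,np.round(sensors.get_force(),1),sensors.get_tool_pos())
if not s:
    f0=sensors.get_force()
    for u in np.arange(.004,-.0181,-.002):
        r.move_linear(*press(SG,a,u,-.008),velocity=.03)
        F=np.array(sensors.get_force())-f0; print(round(u,3),F.round(1),round(sensors.get_tool_pos()[2]-press(SG,a,0)[0][2],4))
        if F[2]>14: break
    c=snap('top');d=snap('side')
    f=lambda im,x,y:cv2.resize(im[y:y+130,x:x+130,::-1],None,fx=3,fy=3)
    cv2.imwrite('pics/p2.png',np.hstack([f(c['frame'],222,120),f(d['frame'],215,95)]))
print(sensors.get_time_s())
E
```

```text
w 0.00033663610787086417
in False [0.2 0.6 0.2] [0.61637805 0.00292541 0.29713271]
0.004 [-0.2 -0.6 -0.1] 0.0038
0.002 [-0.2 -1.8  0.1] 0.0018
0.0 [ 0.6 -1.   0.1] -0.0002
-0.002 [-0.2  0.1  0.7] -0.0018
-0.004 [ 0.1 -0.9  3.7] -0.0037
-0.006 [-0.9 -0.5  4.2] -0.0057
-0.008 [-1.2 -0.6  6.3] -0.0076
-0.01 [-1.6 -1.4  5.8] -0.0094
-0.012 [-9.5 -0.2 15. ] -0.0102
16.6833
```

View pics/p2.png

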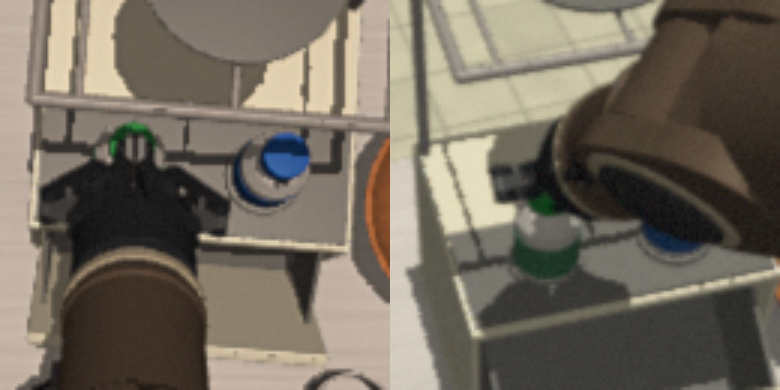

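The fingertips are on the green cap. The force rose from about 1 to 6 N over 8 mm and then hit a hard stop, so the cap went fully down. Now I retreat and shut the flap.

```bash
python3 - <<'E'
from h import *
a=np.radians(40)
r.move_linear(*press(SG,a,.007,-.008),velocity=.04)
print(np.round(sensors.get_force(),1))
r.move_linear(*press(SG,a,.007,-.09),velocity=.12)
r.move_linear(*press(SG,a,.03,-.14),velocity=.12)
jaws.gripper_to(.05)
r.move_to(*gp2(.61,lean(.61),.09))
print('t',sensors.get_time_s())
d=snap('side');print([(np.round(e['box'],1).tolist(),round(e['score'],2)) for e in spotter.find_in('side','freshener_top')[:2]])
print(r.move_linear(*gp2(.61,lean(.61)),velocity=.1,stop_force=10))
jaws.gripper_to(0.); print('w',sensors.get_gripper_width(),np.round(sensors.get_force(),1))
follow(np.linspace(.61,.05,8)[1:])
E
```

```text
[ 0.4 -0.2  0.3]
t 19.975
[([212.4, 281.8, 246.4, 320.2], 0.68), ([259.7, 149.1, 274.9, 163.4], 0.58)]
False
w 0.01566601293312944 [-4.   9.2  5.7]
F [-1.   6.  -1.2] tcp [ 0.5051 -0.0437  0.141 ] cmd [ 0.5061 -0.0456  0.1414] w 0.015368567291919388 t 23.6833
```

```bash
python3 - <<'E'
from h import *
for th in np.arange(.04,-.061,-.01):
    r.move_linear(*gp2(th,.11),velocity=.02); F=np.array(sensors.get_force()); print(round(th,2),F.round(1),np.round(sensors.get_tool_pos(),4))
    if F[0]<-15 or np.linalg.norm(F)>25: break
c=snap('top');d=snap('side')
f=lambda im,x,y:cv2.resize(im[y:y+130,x:x+130,::-1],None,fx=3,fy=3)
cv2.imwrite('pics/s1.png',np.hstack([f(c['frame'],222,120),f(d['frame'],235,140)]))
print(sensors.get_time_s())
E
```

```text
0.04 [-2.4  6.  -2. ] [ 0.5056 -0.0438  0.1412]
0.03 [-3.4  6.7 -1.6] [ 0.5066 -0.0439  0.1416]
0.02 [-4.6  6.5 -0.9] [ 0.5081 -0.044   0.1421]
0.01 [-6.1  6.5 -0.7] [ 0.509  -0.0441  0.1424]
-0.0 [-11.3   6.3   1.8] [ 0.509  -0.0441  0.1424]
-0.01 [-16.5   7.3   3.4] [ 0.5089 -0.0441  0.1424]
25.2833
```

```bash
python3 - <<'E'
from h import *
jaws.gripper_to(.06)
p,R=gp2(.01,.11)
p=np.array(sensors.get_tool_pos())
r.move_linear(p-R[:,2]*.09,velocity=.1)
r.move_to(np.array([.36,-.15,.30]),Rt(.0,SG))
c=snap('top');d=snap('side')
f=lambda im,x,y,w,h,k:cv2.resize(im[y:y+h,x:x+w,::-1],None,fx=k,fy=k,interpolation=cv2.INTER_CUBIC)
cv2.imwrite('pics/e.png',np.hstack([f(c['frame'],150,120,200,160,2),f(d['frame'],205,120,200,160,2)]))
for n in ('top','side'):
  for k in ('flap','freshener_top','cleaner_top','bowl','jug','ring_a'):
    print(n,k,[(np.round(e['box'],1).tolist(),round(e['score'],2)) for e in spotter.find_in(n,k)[:2]])
print(sensors.get_time_s(),np.round(sensors.get_force(),1))
E
```

```text
top flap []
top freshener_top [([254.8, 160.5, 273.9, 176.9], 0.74)]
top cleaner_top [([307.5, 164.3, 323.9, 182.5], 0.72)]
top bowl [([344.7, 148.8, 421.7, 229.4], 0.7), ([310.1, 163.2, 325.1, 179.4], 0.65)]
top jug [([155.2, 129.9, 199.5, 189.4], 0.85)]
top ring_a [([323.0, 247.1, 354.5, 273.6], 0.86), ([186.3, 241.1, 220.3, 269.9], 0.55)]
side flap [([242.2, 189.4, 342.1, 244.4], 0.72)]
side freshener_top [([261.0, 149.7, 272.9, 163.1], 0.77)]
side cleaner_top [([305.8, 142.3, 319.4, 156.3], 0.73)]
side bowl [([339.2, 158.5, 403.9, 222.3], 0.81)]
side jug [([149.3, 189.3, 194.3, 249.2], 0.93), ([220.7, 60.1, 352.1, 248.3], 0.51)]
side ring_a [([213.6, 281.6, 245.4, 319.2], 0.91), ([354.7, 243.1, 389.8, 279.9], 0.7)]
28.3167 [0.4 0.7 0.2]
```

View pics/e.png

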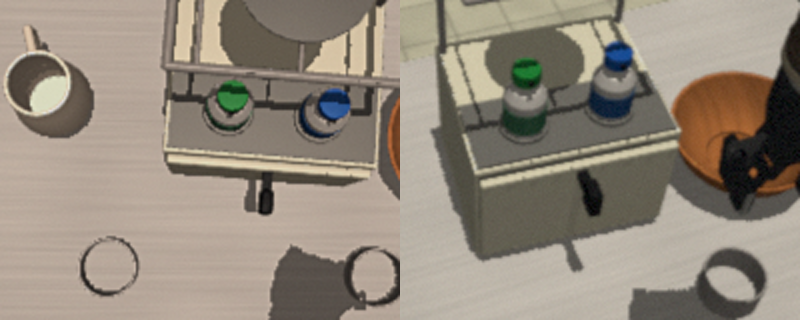

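The picture shows the flap flush with the housing, both caps up, and the jug and rings in place. Handing in.

```bash
python3 -c "
from h import *
ticket.hand_in(); print(sensors.get_time_s())"
```

```text
the job is handed in; nothing more can be done
the job is handed in; nothing more can be done
```

I tilted the flap out to its stop, pressed the green cap fully down and let it spring back, then pushed the flap shut and let go. I handed in at about 28 s of the 64 s allowed; no verdict is reported.

- **Flap out:** The pictures before and after release showed it fully out. My angle model put the stop at about 0.61–0.62 rad instead of 0.6.
- **Overshoot:** I went a little past that stop, and the force at the wrist rose to about 90 N for a moment. That is below the 120 N limit but more than I meant. The force went through the fingertips gripping the tab.
- **Green cap:** The force rose from about 1 N to 6 N over 8 mm and then hit a hard stop. After I backed off, the cap was back at its starting height in the picture.
- **Flap shut:** Pushing it home, the hand stopped moving at about 0.01 rad while the force rose from 6 to 16 N. That fits the same model offset as at the open stop. The last picture shows the flap flush with the housing.
- **Left alone:** I felt no contact near the blue cap or the rack. The jug and rings were found where they started. The bowl was too, though the arm partly hid it in the side view.

One check failed: the network found no flap in the last top view, although it did in the side view. I judged the top view by eye instead.

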